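# Set the pantry label scanner to its length mark and hold its cam lever shut

### The arm

A 6-joint arm with a two-finger parallel gripper is mounted at the origin on the work surface. World frame = base frame: x ahead of the robot, y to its left, z up, the work surface at z = 0. Lengths are in m, angles in degrees, forces in N, time in s.
With the tool pointing down it reaches from about 0.35 to 0.875 m from the base axis. Payload 4.2 kg.
Tool frame: the origin (TCP) lies between the finger pads; the fingertips stand 17 mm ahead of it and the grasp point (between the pads) lies 2 mm behind it; z points along the fingers, y is the line along which they close (so a half turn about z gives the same grasp; the last joint's range is limited). The gripper opens to 87 mm and grips with 3 to 60 N. Pads are 19 mm wide; open, the fingers measure 117 mm over their backs; the gripper's body (75 mm by 190 mm) begins 51 mm behind the grasp point.
Start: joints at [86.093, 22.042, 0.453, 0, -68.411, -14.817], TCP at [0.201, 0.592, 0.24] pointing down, gripper open.
Joint ranges: [-179.83, 179.83], [-69.29, 118.12], [-61.27, 80.66], [-181.25, 117.63], [-171.15, -9.14], [-177.46, 177.46]. Speed limits (degrees/s): [159.86, 159.86, 180, 180, 180, 180].

### API

Orientations are given as a 3x3 rotation matrix whose columns are the frame's x, y, z axes.
In Python, from station import r gives the robot as it stands.
- The arm moves only by the tool servo_tool, never from a script. Its argument "targets" is a list of rows, each a list of 5 numbers: the shift along the world's x, y, z in units of 30 mm (1.0 is 30 mm), then the turn about the world's z in rad, then the finger opening in mm, from 0 to 87. In form: [[x, y, z, turn, gripper], ...]. A call has exactly 5 rows; each row is the pose to reach, as a shift and turn from the pose commanded when the call began; what a row does not reach only later rows make up. A row lasts 1/12 s, in which the tool goes at most 41.7 mm and 7.16 degrees, less where a joint would pass 70% of its speed; a pose out of reach is approached as far as the arm can. A call with a gripper value outside its range is refused whole. The fingers move at their own pace and stop on an object; the grip force is fixed at half the most. Time passes only in rows, so rows that repeat a pose let the fingers close, or fill a call up. It gives the time, the measured TCP pose, the force, the opening and the grip force at its end, in the units of the state.
- r.sense(): the state, without advancing time (a new reading comes with each control period).
- r.capture(name): name is "scene" or "top" or "wrist"; returns a dict with "pixels" (400x640x3 uint8, red, green, blue), "fx", "fy", "cx", "cy" (pixels), "world_from_camera" (4x4, takes a point from camera to world coordinates). Camera axes: x right, y down, z forward; pixel columns grow to the right and rows downward; lengths in m; the calibration is good to about 2 mm. The wrist camera is an equidistant fisheye: a pixel r from the principal point sees the ray r / f radians off the axis. A picture is of the moment at which its call begins. There is no depth.
- r.finish_job(): hands the job in; it is judged then, once.
The state is a dict: "time_s": time; "joints": joint angles; "joint_velocities": joint speeds; "effort": joint torques, N m; "tcp_pos": TCP position; "ee_rot": TCP orientation; "wrist_force": force on the tool from outside, world axes, zero at the start; "moment": the same for the moment, N m; "gripper_width": opening from 0.0 (shut) to 1.0 (fully open); "gripper_force": force on a finger pad.
Only numpy, scipy, OpenCV 4.12 (cv2) and the standard library are available. Lean on these libraries where they do the work, as an engineer would, in place of code of your own. Each camera call takes 0.05 s, during which the arm holds its last target. There are 200 camera calls.

### The job

Turn the can on its spot so that its label faces the scanner. Then pull the scanner's sliding leg out until its pointer is at the white length mark and, while holding it there, squeeze the cam lever fully closed against the upright lug. Finish still gripping lug and lever, with the leg at the mark (its spring pulls it back if you let go, lever closed or not); do not close the lever away from the mark, and leave the bowl, tumbler and jar alone.

Things in the scene. Friction and masses are not known exactly. Their poses are not given: they have to be found in the camera images.
- stand: Fixed stand: aluminium base 370 x 90 x 12 mm; square outer tube with black clamp blocks, tops 61 mm high, from x -215 to -57 mm; steel rule bar, top 28 mm high, x -30 to 120, y -36 mm. Origin on the counter below the lug's centre when the leg is fully in; +x, horizontal, is the way the leg pulls out and the scanner looks; z up. Position and yaw vary.
- leg: Sliding leg: 20 mm square steel bar, top 55 mm above the counter, slides out of the tube along stand x, 0 (start) to 120 mm. Carries an upright black lug (16 mm along x, 26 wide, its top 125 mm above the counter), pointer, cam lever and scanner. Origin on the counter below the lug's centre, axes as the stand's. A spring pulls it back in with 4 N (in) to 7 N (out); the lever does not lock it.
- lug_back (a point): Centre of the lug's back (-x) face, 100 mm above the counter. 49 mm are free between this face and the clamp block when the leg is fully in. Push here towards +x to pull the leg out.
- pointer (a point): End of the leg's steel pointer fin (3 mm thick along x), in line with the lug's centre in x, 34 mm to its -y side, 50 mm above the counter.
- mark: White length mark fixed on the rule bar, 50 to 90 mm along stand +x from the stand's origin: a plate 12 x 36 x 6 mm with a fin 4 mm thick along x, top 54 mm above the counter, just past the pointer's end. Origin under it on the bar's centre line, axes as the stand's. The leg is at the mark when the pointer's x in this frame is zero.
- lever (a joint): Cam lever on the lug's front (+x) side: aluminium blade 24 mm wide, 8 thick, reaching 63 mm up from its hinge (63 mm above the counter, 9 mm before the lug's centre). 0 = closed, upright along the lug (lug and lever together 25 mm along x); positive leans away to +x. Starts at 0.3 to 0.42 rad, range to 0.45; stays where left, needs 1 to 2 N at the tip.
- lever_tip (a point): Top outer (+x) edge of the lever; when the lever is closed 17 mm in front of the lug's centre and 126 mm above the counter.
- lens (a point): Centre of the scanner's window, on the +x face of the grey scanner block at the leg's end (45 mm long, 48 wide, 20 to 80 mm above the counter). It is 131 mm before the lug's centre, 52 mm above the counter, and moves with the leg.
- can: Loose aluminium can, 60 mm across, 100 tall, about 0.3 kg, standing before the scanner. Origin at the centre of its underside, z up; +x points to its marked side: a paper label with dark bars over 80 degrees of the side; the dark ring tab (26 x 12 mm) on the lid points the same way. Starts turned 0.6 to 1.9 rad counterclockwise (from above) from facing the scanner.
- bowl: White bowl, 110 mm across, 50 mm tall, bystander. Origin under its centre.
- tumbler: Grey tumbler, 68 mm across, 85 mm tall, bystander. Origin under its centre.
- jar: Small closed jar, 56 mm across, 75 mm tall, bystander. Origin under its centre.

How it is judged:
By the outcome, as a careful person would: the job done as asked, in the order asked, and still so for the second after the job is handed in, while the arm keeps its last pose, push and grip.
It also fails if it takes over 61 s, if anything falls off the work surface, if the arm or the gripper's body presses on something with over 40 N, if the wrist force passes 120 N, or if a joint passes its speed limit or range.

## Working session

There is one attempt and no reset: what is moved stays moved. The work goes in short steps, Python scripts to look and compute and a tool call to move; the robot and the scene stay as the last step left them, time stands still between calls to the robot, and variables do not carry over. Pictures are saved under pics/ and viewed, at most 10 in all, crops included, and the job is handed in when it is done.

Besides the shell and the picture viewer there is one more tool, called after "Request:" as name([rows], argument=value, ...), one row to a line, values as JSON. servo_tool: Moves the arm, as the interface text tells. Its arguments: {"type":"object","properties":{"targets":{"type":"array","items":{"type":"array","items":{"type":"number"}}}},"required":["targets"]}

```bash
mkdir -p pics; ls
python3 - <<'E'
from station import r
import cv2,numpy as np
for n in("scene","top"):
    c=r.capture(n); cv2.imwrite(f"pics/{n}0.png",c["pixels"][:,:,::-1]); print(n,c["fx"],c["fy"],c["cx"],c["cy"]);print(np.round(c["world_from_camera"],4))
print(r.sense())
E
```

```text
pics
scene 410.34580988573464 410.34580988573464 322.6187871968564 203.56451926441397
[[ 0.8178  0.4007 -0.4132  0.9915]
 [ 0.5754 -0.5542  0.6014 -0.5662]
 [ 0.012  -0.7296 -0.6838  0.6819]
 [ 0.      0.      0.      1.    ]]
top 382.065750038162 382.065750038162 317.1580525015075 193.9529916284861
[[-0.0185 -0.9754  0.2198  0.4566]
 [-0.9998  0.0185 -0.002  -0.0919]
 [-0.0021 -0.2198 -0.9755  0.842 ]
 [ 0.      0.      0.      1.    ]]
{'time_s': 0.1, 'joints': array([ 8.60949740e+01,  2.20854379e+01,  3.87799057e-01, -2.50660645e-02,
       -6.84115599e+01, -1.48162912e+01]), 'joint_velocities': array([-0.00837973, -0.15094469,  0.19331466,  0.11201114,  0.05168089,
       -0.03130252]), 'effort': array([ 5.96969076e-04, -3.91688061e+01,  1.87934875e+01,  4.23194200e+00,
        1.34372280e-02, -7.46638830e-05]), 'tcp_pos': array([0.20042742, 0.59145659, 0.23858058]), 'ee_rot': array([[ 9.47039150e-01, -3.21117675e-01, -5.35644913e-04],
       [-3.21118108e-01, -9.47037301e-01, -1.87371487e-03],
       [ 9.44072503e-05,  1.94648662e-03, -9.99998101e-01]]), 'wrist_force': array([ 0.04318576, -0.41708716,  0.40834966]), 'moment': array([-0.00178183, -0.05687463, -0.03651008]), 'gripper_force': 0.0, 'gripper_width': 1.0001289343714892}
```

View pics/scene0.png

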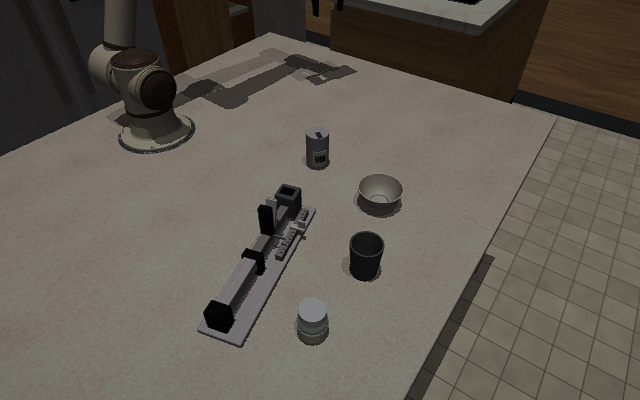

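View pics/top0.png

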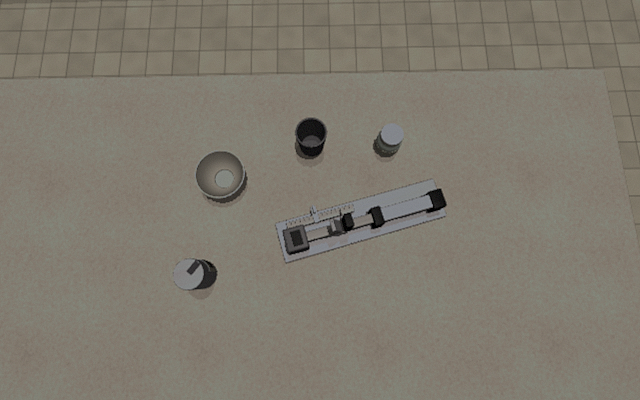

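The scene view shows the can at (317,148), the stand from (220,315) to (295,195) and the lug at (266,218). In the top view the can lid is at (189,274) with its tab pointing up-right, and the lug is at (347,222), the mark at (313,213) and the scanner at (296,239). Next I'll enlarge both.

```bash
cat > h.py <<'E'
import cv2,numpy as np
from station import r
def ray(c,u,v):
    T=c["world_from_camera"]; d=np.array([(u-c["cx"])/c["fx"],(v-c["cy"])/c["fy"],1.])
    return T[:3,3],T[:3,:3]@d
def fray(c,u,v):
    T=c["world_from_camera"]; a=(u-c["cx"])/c["fx"];b=(v-c["cy"])/c["fy"];t=np.hypot(a,b)
    s=np.sin(t)/t if t>1e-9 else 1
    return T[:3,3],T[:3,:3]@np.array([a*s,b*s,np.cos(t)])
def onz(od,z):
    o,d=od; return o+d*(z-o[2])/d[2]
def tri(*rs):
    A=0;b=0
    for o,d in rs:
        d=d/np.linalg.norm(d);P=np.eye(3)-np.outer(d,d);A=A+P;b=b+P@o
    p=np.linalg.solve(A,b); return p,[np.linalg.norm(np.cross(p-o,d/np.linalg.norm(d))) for o,d in rs]
E
python3 - <<'E'
from h import *
t=cv2.imread("pics/top0.png");s=cv2.imread("pics/scene0.png")
def g(i,k):
    i=cv2.resize(i,None,fx=k,fy=k,interpolation=cv2.INTER_CUBIC); return np.clip(255*(i/255.)**.6,0,255).astype(np.uint8)
a=g(t[175:270,265:455],4)   # 760x380
b=g(t[250:300,165:225],4)   # 240x200
c=g(s[120:175,295:340],4)  #180x220
d=g(s[175:235,250:325],4)[:,:]  #300x240
o=np.zeros((600,800,3),np.uint8);o[:380,:760]=a
o[385:585,:240]=b;o[380:600,250:430]=c;o[380-20:600,440:740]=d
cv2.imwrite("pics/z1.png",o)
E
```

```text
(no output)
```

View pics/z1.png

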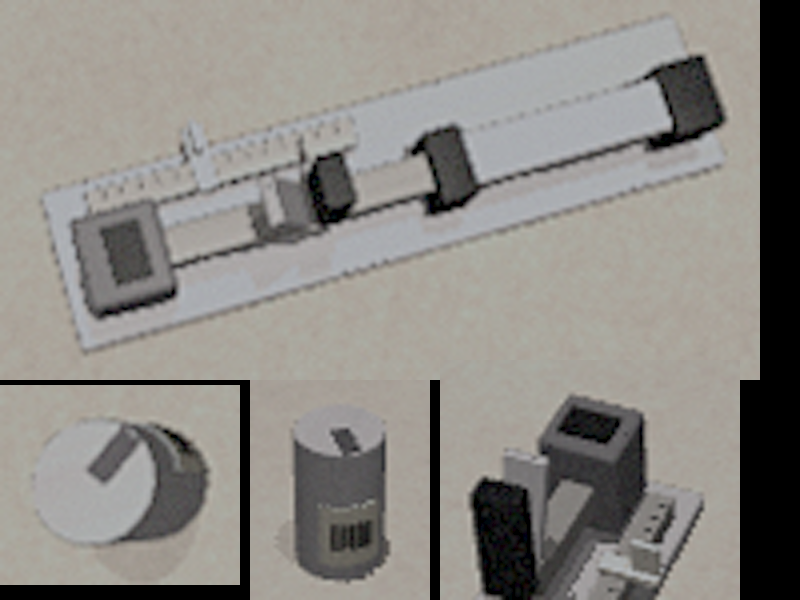

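The enlarged view shows the base corners, mark fin, lug and leaning lever clearly. The can's tab and label both point towards the scene camera. Now the numbers.

Run:
```python
from h import *
t=r.capture("top");s=r.capture("scene")
P=lambda x,y:(265+(x-1.5)/4,175+(y-1.5)/4)
co=[onz(ray(t,*P(*q)),.012)[:2] for q in[(45,190),(675,15),(725,165),(82,352)]]
print("base corners",np.round(co,4)); co=np.array(co)
print("sizes",[round(np.linalg.norm(co[i]-co[(i+1)%4]),4) for i in range(4)])
ex=(co[0]-co[1])+(co[3]-co[2]); yaw=np.degrees(np.arctan2(ex[1],ex[0])); print("yaw",yaw)
def seg(c,box,thr):
    x0,y0,x1,y1=box; g=cv2.cvtColor(c["pixels"],cv2.COLOR_RGB2GRAY)
    return g[y0:y1,x0:x1]
# lug black blob, scene top and top view: tops
y=np.radians(yaw); X=np.array([np.cos(y),np.sin(y)]);Y=np.array([-X[1],X[0]])
S=lambda x,y_:(250+(x-440-1.5)/4,175+(y_-360-1.5)/4)
# lug top corners top view crop: face (317..335,155..)  scene crop corners
lt=P(334,165); ls=S(505,490)
print("lug top tri",tri(ray(t,*P(328,163)),ray(s,*S(503,485))))
print("lug top onz",onz(ray(t,*P(328,163)),.125))
print("scanner top center tri",tri(ray(t,*P(126,250)),ray(s,*S(590,425))))
print("mark fin top", onz(ray(t,*P(190,128)),.054), "stand frame y check")
# can
cs=[]
L=lambda x,y_:(165+(x-1.5)/4,250+(y_-385-1.5)/4)
C=lambda x,y_:(295+(x-250-1.5)/4,120+(y_-380-1.5)/4)
print("lid tri",tri(ray(t,*L(95,482)),ray(s,*C(339,432))))
print("lid onz",onz(ray(t,*L(95,482)),.1),onz(ray(s,*C(339,432)),.1))
a=onz(ray(t,*L(98,474)),.1);b=onz(ray(t,*L(132,437)),.1);print("tab",a,b)
a2=onz(ray(s,*C(338,430)),.1);b2=onz(ray(s,*C(353,449)),.1)
for p,q in((a,b),(a2,b2)): print("tabdir",np.degrees(np.arctan2(*(q-p)[1::-1])))
# project base corners to stand frame relative to lug
c0=co.mean(0)
print("base centre",c0,"X",X)
```

```text
base corners [[ 0.5821 -0.002 ]
 [ 0.6745 -0.3553]
 [ 0.5889 -0.3755]
 [ 0.4943 -0.0223]]
sizes [np.float64(0.3652), np.float64(0.088), np.float64(0.3656), np.float64(0.0901)]
yaw 104.83220067504453
lug top tri (array([ 0.57296263, -0.14990823,  0.13015128]), [np.float64(0.0023242015018905427), np.float64(0.002324201501890597)])
lug top onz [ 0.57538458 -0.14859564  0.125     ]
scanner top center tri (array([ 0.54087804, -0.04987767,  0.08057866]), [np.float64(0.00011704236627381356), np.float64(0.00011704236627391502)])
mark fin top [ 0.60709596 -0.08248564  0.054     ] stand frame y check
lid tri (array([0.47314934, 0.15603229, 0.0967201 ]), [np.float64(0.0006985301910764734), np.float64(0.0006985301910764118)])
lid onz [0.47259663 0.15440698 0.1       ] [0.47638107 0.15267015 0.1       ]
tab [0.47630379 0.15318508 0.1       ] [0.49337897 0.13785992 0.1       ]
tabdir -41.90832308231484
tabdir -30.453311102173128
base centre [ 0.58493146 -0.18876563] X [-0.25598908  0.96667967]
```

Request:
servo_tool([
  [0.6,-0.96,0,0,87],
  [1.2,-1.92,0,0,87],
  [1.8,-2.88,0,0,87],
  [2.4,-3.84,0,0,87],
  [3,-4.8,0,0,87],
])

```text
time_s: 0.62
tcp_pos: [0.291, 0.4463, 0.2394]
ee_rot: [[0.947, -0.321, -0.0], [-0.321, -0.947, -0.0], [-0.0, 0.0, -1.0]]
wrist_force: [0.3, -0.4, 0.1]
gripper_width: 0.998
gripper_force: 0.0
```

Request:
servo_tool([
  [0.6,-0.96,0,0,87],
  [1.2,-1.92,0,0,87],
  [1.8,-2.88,0,0,87],
  [2.4,-3.84,0,0,87],
  [3,-4.8,0,0,87],
])

```text
time_s: 1.03
tcp_pos: [0.381, 0.3023, 0.2396]
ee_rot: [[0.947, -0.321, 0.0], [-0.321, -0.947, 0.0], [-0.0, -0.0, -1.0]]
wrist_force: [-0.2, -0.0, 0.3]
gripper_width: 0.998
gripper_force: 0.0
```

Request:
servo_tool([
  [0.8,-1.3,0,0,87],
  [1.6,-2.6,0,0,87],
  [2.4,-3.9,0,0,87],
  [3.1,-4.9,0,0,87],
  [3.1,-4.9,0,0,87],
])

```text
time_s: 1.45
tcp_pos: [0.4754, 0.1527, 0.2394]
ee_rot: [[0.945, -0.326, -0.0], [-0.326, -0.945, -0.001], [0.0, 0.001, -1.0]]
wrist_force: [0.3, -0.3, 0.0]
gripper_width: 1.0
gripper_force: 0.0
```

Run:
```python
from h import *
c=r.capture("wrist"); cv2.imwrite("pics/w1.png",c["pixels"][:,:,::-1]); print(c["fx"],c["cx"],c["cy"]);print(np.round(c["world_from_camera"],4)); s=r.sense(); print(s["tcp_pos"],s["joints"])
```

```text
309.70691628693146 318.81881050235563 201.99292205240826
[[-3.263e-01 -9.006e-01 -2.871e-01  5.545e-01]
 [-9.453e-01  3.109e-01  9.900e-02  1.249e-01]
 [ 1.000e-04  3.036e-01 -9.528e-01  3.854e-01]
 [ 0.000e+00  0.000e+00  0.000e+00  1.000e+00]]
[0.47506124 0.15360819 0.23928407] [ 3.65995122e+01  9.77181624e+00 -1.67916708e+01  2.65416229e-02
 -6.34783415e+01  3.43446674e+01]
```

View pics/w1.png

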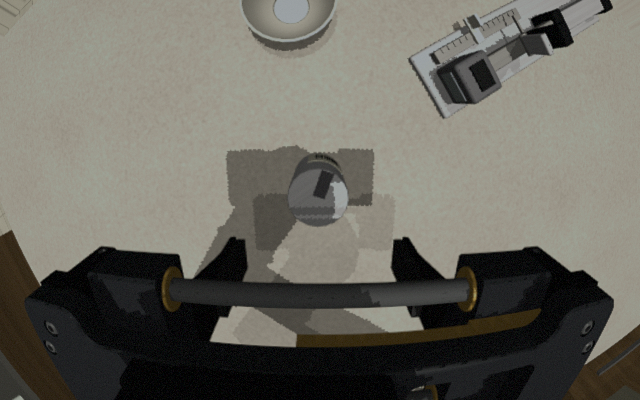

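The wrist view shows the can lid centred near (318,197), with the dark tab running from (318,198) to (327,172). The scanner is at (470,78) and the mark near (468,28).

Run:
```python
from h import *
c=r.capture("wrist");g=cv2.cvtColor(c["pixels"],cv2.COLOR_RGB2GRAY)
print(g[166:206:3,306:342:2])
m=np.zeros_like(g);cv2.circle(m,(318,197),26,255,-1)
d=((g<55)&(m>0)).astype(np.uint8)
n,l,st,ce=cv2.connectedComponentsWithStats(d)
k=1+np.argmax(st[1:,4]);ys,xs=np.nonzero(l==k);print(st[k],ce[k])
p=np.array([onz(fray(c,x,y),.1)[:2] for x,y in zip(xs,ys)]);q=p-p.mean(0);w,V=np.linalg.eigh(q.T@q/len(q));v=V[:,1]
print("tab centre",p.mean(0),"dim",np.sqrt(12*w),"ang",np.degrees(np.arctan2(v[1],v[0])))
print("lid",onz(fray(c,318,197),.1))
# scanner window hole centre, top
print("scanner hole",onz(fray(c,483,72),.08), "front top corners",onz(fray(c,438,66),.08),onz(fray(c,457,104),.08))
o=cv2.resize(c["pixels"][140:240,260:380,::-1],None,fx=3.3,fy=3.3,interpolation=cv2.INTER_CUBIC)
o2=cv2.resize(c["pixels"][0:125,400:620,::-1],None,fx=1.8,fy=1.8,interpolation=cv2.INTER_CUBIC)
z=np.zeros((560,400,3),np.uint8);z[:330,:396]=o;z[332:332+225,:396]=o2
cv2.imwrite("pics/z2.png",np.clip(255*(z/255.)**.6,0,255))
```

```text
[[ 63  63  63  60  63  59  59  63  58  62  64  60  62  60  65  81  81  74]
 [ 63  70  80  85  91  95  97  99  76  66  71  75  63  60  59  57  69  91]
 [ 97  97  99  99  97  97  97  93  44  39  38  41  55  67  72  57  56  58]
 [ 99 100  99  99  96  96  98  70  32  37  40  35  38  39  67  98  80  57]
 [100  99  96 100  95  98  90  39  40  45  34  34  39  54  93  93  93  91]
 [ 96  95  96  96  98  99  65  38  35  41  40  39  50 100 122 149 152 119]
 [ 96  98  97 100 100  89  35  37  36  38  38  37  74 163 161 162 161 162]
 [ 97  97  99  98  92  50  38  38  38  41  37  38  82 132 161 162 160 159]
 [ 96  98  95  99  83  36  37  43  37  37  34  61  92 107 159 162 162 162]
 [ 93  97  96  92  60  36  32  36  40  36  43  96  98  95 154 161 161 161]
 [ 95  92  93  96  93  85  72  42  40  38  75  99  97  97 101 160 162 160]
 [ 92  93  95  95  96  97  93  96  97  97  96  97  97  95 154 162 160 162]
 [ 95  93  96  95  93  95  97  97  98  95  95  97  97  96 104 162 161 162]
 [ 94  96  95  97  97  97  95  99  95  95 101  96  98  98 154 158 157 161]]
[315 172  19  26 290] [323.29655172 184.33103448]
tab centre [0.48335404 0.14572799] dim [0.01134058 0.02368917] ang 142.55886371870938
lid [0.47313813 0.15458347 0.1       ]
scanner hole [ 0.54193872 -0.05399724  0.08      ] front top corners [ 0.55912087 -0.00335351  0.08      ] [ 0.51605292 -0.01243315  0.08      ][ WARN:0@2.089] global loadsave.cpp:1063 imwrite_ Unsupported depth image for selected encoder is fallbacked to CV_8U.
```

View pics/z2.png

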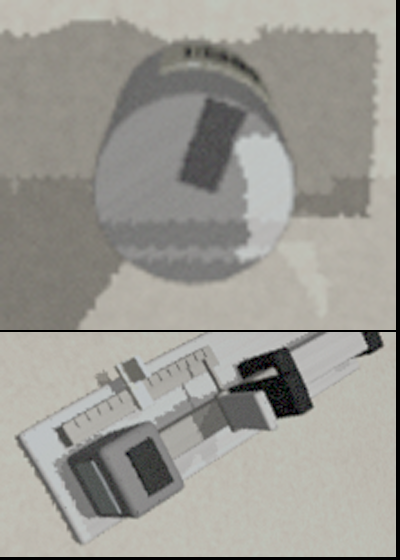

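Request:
servo_tool([
  [-0.05,0,-1.1,0,87],
  [-0.05,0,-2.2,0,87],
  [-0.05,0,-3.3,0,87],
  [-0.05,0,-4.4,0,87],
  [-0.05,0,-5.4,0,87],
])

```text
time_s: 1.97
tcp_pos: [0.4711, 0.158, 0.0761]
ee_rot: [[0.948, -0.319, -0.0], [-0.319, -0.948, 0.0], [-0.0, -0.0, -1.0]]
wrist_force: [0.4, -0.1, -0.6]
gripper_width: 1.0
gripper_force: 0.0
```

Request:
servo_tool([
  [0,0,0,0,87],
  [0,0,0,0,70],
  [0,0,0,0,64],
  [0,0,0,0,60],
  [0,0,0,0,55],
])

```text
time_s: 2.38
tcp_pos: [0.4731, 0.158, 0.0796]
ee_rot: [[0.947, -0.32, 0.004], [-0.32, -0.947, 0.003], [0.003, -0.004, -1.0]]
wrist_force: [-0.0, 0.7, 0.7]
gripper_width: 0.783
gripper_force: 0.0
```

Request:
servo_tool([
  [0,0,0,0,50],
  [0,0,0,0,50],
  [0,0,0,0,50],
  [0,0,0,0,50],
  [0,0,0,0,50],
])

```text
time_s: 2.8
tcp_pos: [0.4723, 0.1565, 0.0789]
ee_rot: [[0.947, -0.321, 0.001], [-0.321, -0.947, -0.0], [0.001, -0.0, -1.0]]
wrist_force: [-1.7, -1.9, 6.0]
gripper_width: 0.672
gripper_force: 31.0
```

Request:
servo_tool([
  [0,-0.02,0,-0.08,50],
  [0,-0.05,0,-0.18,50],
  [0,-0.05,0,-0.28,50],
  [0,-0.05,0,-0.38,50],
  [0,-0.05,0,-0.46,50],
])

```text
time_s: 3.22
tcp_pos: [0.4734, 0.157, 0.0788]
ee_rot: [[0.703, -0.711, 0.004], [-0.711, -0.703, 0.004], [0.0, -0.006, -1.0]]
wrist_force: [-1.1, 2.9, 3.1]
gripper_width: 0.673
gripper_force: 31.0
```

Request:
servo_tool([
  [0,0,0,-0.06,50],
  [0,0,0,-0.12,50],
  [0,0,0,-0.15,50],
  [0,0,0,-0.15,50],
  [0,0,0,-0.15,50],
])

```text
time_s: 3.63
tcp_pos: [0.4737, 0.1569, 0.0788]
ee_rot: [[0.594, -0.805, 0.004], [-0.805, -0.594, 0.003], [-0.0, -0.006, -1.0]]
wrist_force: [-0.8, 3.9, 4.0]
gripper_width: 0.676
gripper_force: 31.0
```

Request:
servo_tool([
  [0,0,0,0,50],
  [0,0,0,0,60],
  [0,0,0,0,75],
  [0,0,0,0,87],
  [0,0,0,0,87],
])

```text
time_s: 4.05
tcp_pos: [0.4706, 0.1541, 0.0766]
ee_rot: [[0.592, -0.806, -0.004], [-0.806, -0.592, -0.002], [-0.0, 0.004, -1.0]]
wrist_force: [0.1, -0.1, -0.4]
gripper_width: 0.833
gripper_force: 0.0
```

Request:
servo_tool([
  [0,0,0,0,87],
  [0,0,0.8,0,87],
  [0,0,2.0,0,87],
  [0,0,3.2,0,87],
  [0,0,4.4,0,87],
])

```text
time_s: 4.47
tcp_pos: [0.4711, 0.1545, 0.2103]
ee_rot: [[0.592, -0.806, -0.003], [-0.806, -0.592, -0.002], [-0.0, 0.003, -1.0]]
wrist_force: [0.5, 1.0, -0.4]
gripper_width: 1.0
gripper_force: 0.0
```

Request:
servo_tool([
  [0,0,0.5,0,87],
  [0,0,1,0,87],
  [0,0,1,0,87],
  [0,0,1,0,87],
  [0,0,1,0,87],
])

```text
time_s: 4.88
tcp_pos: [0.4712, 0.1548, 0.238]
ee_rot: [[0.592, -0.806, -0.003], [-0.806, -0.592, -0.001], [-0.001, 0.003, -1.0]]
wrist_force: [0.0, -0.2, -0.7]
gripper_width: 1.005
gripper_force: 0.0
```

Run:
```python
from h import *
c=r.capture("wrist");t=r.capture("top");g=cv2.cvtColor(c["pixels"],cv2.COLOR_RGB2GRAY)
print(r.sense()["tcp_pos"],r.sense()["joints"])
# predict lid pixel
T=np.linalg.inv(c["world_from_camera"]);p=T@[.4728,.1545,.1,1];th=np.arctan2(np.hypot(p[0],p[1]),p[2]);k=c["fx"]*th/np.hypot(p[0],p[1]);u,v=c["cx"]+k*p[0],c["cy"]+k*p[1];print(u,v)
m=np.zeros_like(g);cv2.circle(m,(int(u),int(v)),25,255,-1)
d=((g<55)&(m>0)).astype(np.uint8)
n,l,st,ce=cv2.connectedComponentsWithStats(d)
k=1+np.argmax(st[1:,4]);ys,xs=np.nonzero(l==k);print(st[k])
p=np.array([onz(fray(c,x,y),.1)[:2] for x,y in zip(xs,ys)]);q=p-p.mean(0);w,V=np.linalg.eigh(q.T@q/len(q));vv=V[:,1]
print("tab centre",p.mean(0),"dim",np.sqrt(12*w),"ang",np.degrees(np.arctan2(vv[1],vv[0])))
u0,v0=int(u)-50,int(v)-50
z=np.zeros((400,800,3),np.uint8)
z[:,:400]=cv2.resize(c["pixels"][v0:v0+100,u0:u0+100,::-1],(400,400),interpolation=cv2.INTER_CUBIC)
z[:,400:]=cv2.resize(t["pixels"][235:315,150:230,::-1],(400,400),interpolation=cv2.INTER_CUBIC)
print(u0,v0);cv2.imwrite("pics/z3.png",np.clip(255*(z/255.)**.6,0,255).astype(np.uint8))
```

```text
[0.47132421 0.15487081 0.23787463] [ 3.69677985e+01  9.60925480e+00 -1.71914111e+01 -2.19777107e-02
 -6.34073347e+01 -6.50448996e-01]
316.72512286721866 194.18942840308
[311 174  19  21 236]
tab centre [0.47628252 0.14443631] dim [0.01115281 0.01994827] ang 100.12662016600919
266 144
```

View pics/z3.png

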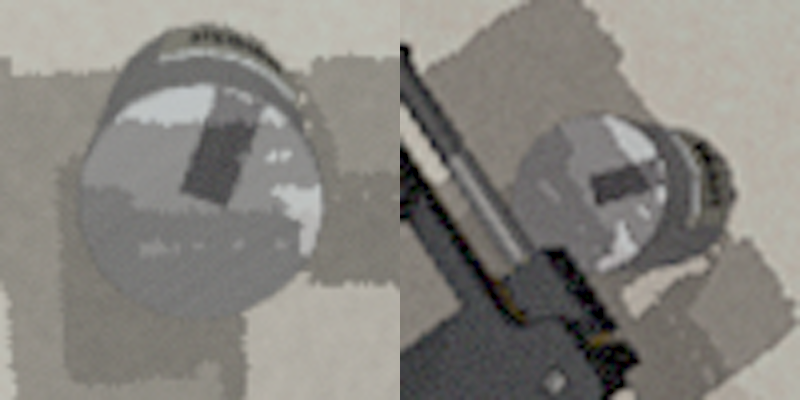

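The tab in the close-up runs from (200,200) to (238,92) and is partly sunlit at its far end, which clipped the mask. I'll use its edges instead.

Run:
```python
from h import *
c=r.capture("wrist")
W=lambda x,y:onz(fray(c,266+(x-1.5)/4,144+(y-1.5)/4),.1)[:2]
for a,b in(((180,192),(215,88)),((222,206),(262,97)),((201,199),(238,92))):
    d=W(*b)-W(*a);print(np.degrees(np.arctan2(d[1],d[0])),np.linalg.norm(d))
print("lid",W(201,201));
```

```text
-71.97787267806711 0.026530290060025136
-72.97656209551779 0.028123059725837993
-72.18436235220018 0.02739653920755122
lid [0.4738039 0.1546849]
```

Request:
servo_tool([
  [0.31,-0.98,0,0.12,70],
  [0.62,-1.96,0,0.24,70],
  [0.93,-2.94,0,0.36,70],
  [1.24,-3.92,0,0.48,70],
  [1.55,-4.9,0,0.6,70],
])

```text
time_s: 5.45
tcp_pos: [0.5185, 0.0071, 0.2386]
ee_rot: [[0.946, -0.325, -0.002], [-0.325, -0.946, -0.001], [-0.002, 0.001, -1.0]]
wrist_force: [0.3, 0.7, 0.3]
gripper_width: 0.815
gripper_force: 0.0
```

Request:
servo_tool([
  [0.31,-0.98,0,0.12,70],
  [0.62,-1.96,0,0.24,70],
  [0.93,-2.94,0,0.36,70],
  [1.24,-3.92,0,0.48,70],
  [1.55,-4.9,0,0.6,70],
])

```text
time_s: 5.87
tcp_pos: [0.565, -0.1401, 0.2384]
ee_rot: [[0.964, 0.266, -0.002], [0.266, -0.964, -0.0], [-0.002, -0.001, -1.0]]
wrist_force: [0.4, 0.8, 0.7]
gripper_width: 0.805
gripper_force: 0.0
```

Request:
servo_tool([
  [0,0,0,0,70],
  [0,0,0,0,70],
  [0,0,0,0,70],
  [0,0,0,0,70],
  [0,0,0,0,70],
])

```text
time_s: 6.28
tcp_pos: [0.5649, -0.1374, 0.2395]
ee_rot: [[0.965, 0.261, -0.0], [0.261, -0.965, 0.0], [-0.0, -0.0, -1.0]]
wrist_force: [0.1, -0.3, 0.3]
gripper_width: 0.807
gripper_force: 0.0
```

Run:
```python
from h import *
c=r.capture("wrist");s=r.sense();print(s["tcp_pos"],s["joints"],np.round(s["ee_rot"],3))
print(np.round(c["world_from_camera"],4))
z=cv2.resize(c["pixels"][60:310,150:490,::-1],None,fx=2.35,fy=2.35,interpolation=cv2.INTER_CUBIC)
cv2.imwrite("pics/z4.png",np.clip(255*(z/255.)**.6,0,255).astype(np.uint8))
```

```text
[ 0.56494656 -0.13745179  0.23969778] [ 2.27524947e+00  1.77984749e+01 -5.86379496e+00 -6.07277605e-03
 -6.63297906e+01  1.02858070e+02] [[ 0.965  0.261  0.   ]
 [ 0.261 -0.965  0.   ]
 [ 0.    -0.    -1.   ]]
[[ 0.2608 -0.9198 -0.2933  0.6456]
 [-0.9654 -0.2488 -0.0782 -0.1161]
 [-0.0011  0.3035 -0.9528  0.3855]
 [ 0.      0.      0.      1.    ]]
```

View pics/z4.png

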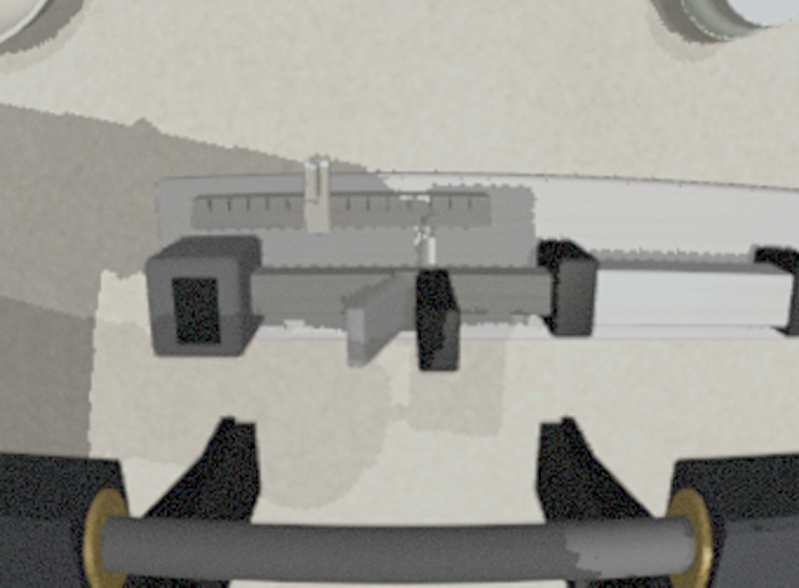

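The close-up shows the lug top at about (418–458, 312–370), the lever top at (347–363, 308–365), the pointer near (424,235) and the mark fin around (317,160–232). The fingertips are at (238,420) and (558,420).

Run:
```python
from h import *
c=r.capture("wrist");tcp=r.sense()["tcp_pos"]
a=np.radians(104.9);X=np.array([np.cos(a),np.sin(a)]);Y=np.array([-X[1],X[0]])
def S(x,y,z):
    p=onz(fray(c,150+(x-.7)/2.35,60+(y-.7)/2.35),z)[:2]-tcp[:2]; return np.round([p@X*1e3,p@Y*1e3],1)
for n,x,y,z in(("lug front near",418,370,.125),("lug back near",458,370,.125),("lug back far",457,313,.125),("lever tip outer near",347,363,.122),("lever tip outer far",348,308,.122),("pointer",424,230,.05),("mark fin top L",308,160,.054),("mark fin top R",328,160,.054),("mark plate low L",306,232,.034),("mark plate low R",329,232,.034),("scan hole",196,310,.08),("tube edge R",551,300,.061),("scan front near",150,352,.08),("scan back near",243,354,.08),("leg edge y+",500,322,.055),("leg edge y-",500,268,.055),("base far L",162,178,.012),("base far R",700,183,.012)):
    print(n,S(x,y,z))
```

```text
lug front near [-8.  13.8]
lug back near [-23.4  13.7]
lug back far [-22.3  -9. ]
lever tip outer near [19.3 12.1]
lever tip outer far [18.5 -9.9]
pointer [-12.3 -27.7]
mark fin top L [ 40.8 -60.9]
mark fin top R [ 31.7 -60.8]
mark plate low L [ 44.9 -24.1]
mark plate low R [ 33.6 -24. ]
scan hole [90.1  2.8]
tube edge R [-72.    2.7]
scan front near [114.3  22.9]
scan back near [69.6 23.4]
leg edge y+ [-49.1  15.4]
leg edge y- [-48. -11.]
base far L [124.9 -50.9]
base far R [-163.9  -51.4]
```

Request:
servo_tool([
  [-0.06,-0.02,-0.95,0,70],
  [-0.06,-0.02,-1.9,0,70],
  [-0.06,-0.02,-2.85,0,70],
  [-0.06,-0.02,-3.8,0,70],
  [-0.06,-0.02,-4.6,0,70],
])

```text
time_s: 6.8
tcp_pos: [0.5626, -0.1384, 0.1001]
ee_rot: [[0.965, 0.26, -0.001], [0.26, -0.965, 0.0], [-0.001, -0.0, -1.0]]
wrist_force: [0.3, -0.5, 0.4]
gripper_width: 0.802
gripper_force: 0.0
```

Request:
servo_tool([
  [0,0,0,0,70],
  [-0.04,0.16,0,0,70],
  [-0.09,0.32,0,0,70],
  [-0.13,0.48,0,0,70],
  [-0.13,0.48,0,0,70],
])

```text
time_s: 7.22
tcp_pos: [0.5606, -0.1241, 0.1036]
ee_rot: [[0.965, 0.261, 0.004], [0.261, -0.965, -0.001], [0.004, 0.002, -1.0]]
wrist_force: [1.3, -3.0, -0.2]
gripper_width: 0.806
gripper_force: 1.6
```

Request:
servo_tool([
  [-0.08,0.28,0,0,70],
  [-0.15,0.56,0,0,70],
  [-0.23,0.84,0,0,70],
  [-0.3,1.12,0,0,70],
  [-0.36,1.35,0,0,70],
])

```text
time_s: 7.63
tcp_pos: [0.55, -0.0846, 0.1036]
ee_rot: [[0.965, 0.261, 0.005], [0.261, -0.965, -0.001], [0.004, 0.002, -1.0]]
wrist_force: [0.9, -5.7, 1.4]
gripper_width: 0.807
gripper_force: 3.0
```

Request:
servo_tool([
  [0,0,0,0,70],
  [0,0,0,0,70],
  [0,0,0,0,70],
  [0,0,0,0,70],
  [0,0,0,0,70],
])

```text
time_s: 8.05
tcp_pos: [0.5498, -0.0847, 0.1025]
ee_rot: [[0.966, 0.26, 0.003], [0.26, -0.966, -0.0], [0.003, 0.001, -1.0]]
wrist_force: [2.5, -4.6, 3.9]
gripper_width: 0.808
gripper_force: 2.6
```

Run:
```python
from h import *
c=r.capture("wrist");s=r.sense();print(s["tcp_pos"],s["wrist_force"])
t=r.capture("top")
z=np.zeros((600,800,3),np.uint8)
z[:400,:640]=c["pixels"][:,:,::-1]
cv2.imwrite("pics/w5raw.png",c["pixels"][:,:,::-1])
cv2.imwrite("pics/w5.png",np.clip(255*(z[:400,:640]/255.)**.6,0,255).astype(np.uint8))
```

```text
[ 0.54973465 -0.08471248  0.10236893] [ 2.70936622 -4.31333856  4.26892324]
```

View pics/w5.png

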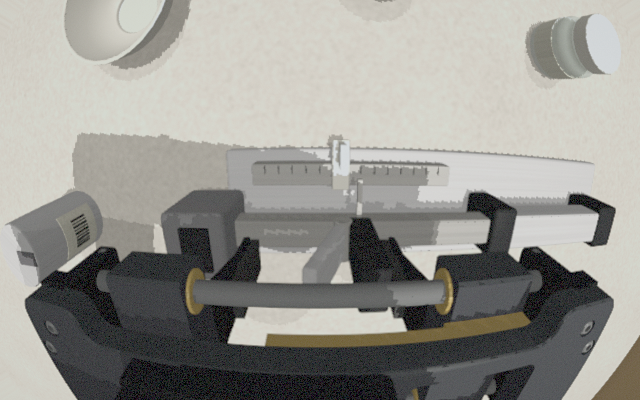

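The pointer fin is at (360,185–212) and the mark fin at (340,140–188), so there is a bit more to pull. I'll measure from intensity profiles.

Run:
```python
from h import *
c=r.capture("wrist")
g=cv2.cvtColor(c["pixels"],cv2.COLOR_RGB2GRAY)
print("cols",list(range(326,376)))
for v in range(134,216,3): print(v,*g[v,326:376])
```

```text
cols [326, 327, 328, 329, 330, 331, 332, 333, 334, 335, 336, 337, 338, 339, 340, 341, 342, 343, 344, 345, 346, 347, 348, 349, 350, 351, 352, 353, 354, 355, 356, 357, 358, 359, 360, 361, 362, 363, 364, 365, 366, 367, 368, 369, 370, 371, 372, 373, 374, 375]
134 183 182 182 182 182 164 149 149 159 183 185 183 184 167 133 157 183 189 189 187 186 187 185 186 187 187 187 185 185 186 187 188 189 190 190 186 180 181 181 184 186 187 188 190 189 190 191 189 187 184
137 182 184 173 123 118 122 120 122 121 122 120 119 122 119 117 120 124 143 171 185 184 185 185 185 187 187 190 189 192 190 190 190 190 190 189 187 185 185 187 189 189 188 188 189 188 188 187 188 186 189
140 187 171 127 118 120 121 120 149 186 191 188 161 138 136 135 141 176 186 184 186 185 186 185 177 179 187 191 192 190 188 188 187 188 184 184 184 183 183 185 187 189 187 187 187 187 186 186 184 183 184
143 162 118 107 96 96 100 125 167 196 197 185 164 127 91 91 97 97 99 111 149 185 197 194 179 175 183 184 184 183 183 185 186 186 187 184 184 184 183 185 185 186 184 181 183 185 187 188 186 185 187
146 166 166 157 108 97 98 111 154 1
[... 3819 characters left out ...]
13 103 97 95 96 97 97 98 96 104 105 95
206 123 124 122 121 123 123 123 122 124 123 122 125 121 124 121 122 121 119 122 123 102 97 98 99 98 98 98 98 98 92 94 124 168 174 174 163 118 96 100 99 98 97 99 97 97 101 98 100 96 99
209 99 99 95 99 101 96 98 98 98 100 96 99 98 97 100 97 96 96 98 98 97 99 97 96 97 98 97 98 98 90 100 149 170 174 174 155 102 94 97 96 97 95 97 97 99 96 96 95 95 96
212 89 85 86 84 87 85 84 86 85 86 82 89 85 85 87 86 84 88 85 85 87 88 86 85 84 85 86 83 81 79 100 151 158 157 162 144 89 79 85 85 79 80 85 84 82 84 83 86 82 83
215 65 60 57 60 59 58 58 60 59 61 58 58 56 62 61 60 57 57 58 59 60 64 62 62 61 61 59 58 59 56 60 76 87 85 83 74 61 58 60 57 61 58 57 60 57 61 60 61 62 58
```

```bash
cat >> h.py <<'E'
def SX(c,tcp,u,v,z):
    a=np.radians(104.9);X=np.array([np.cos(a),np.sin(a)]);Y=np.array([-X[1],X[0]]);p=onz(fray(c,u,v),z)[:2]-tcp[:2]; return np.round([p@X*1e3,p@Y*1e3],1)
E
python3 - <<'E'
from h import *
c=r.capture("wrist");t=r.sense()["tcp_pos"]
for n,u,v,z in(("plateL",332.3,182,.034),("plateR",348.5,182,.034),("plateL",332.3,188,.034),("plateR",348.5,188,.034),("finL",340,152,.054),("finR",349,152,.054),("fin2L",332.5,152,.054),("fin2R",337,152,.054),("fintop",333,134,.054),("fintop",340,134,.054),("ptrL",357,208,.05),("ptrR",361.7,208,.05),("ptrL",357,190,.05),("ptrR",362,190,.05),("ptrend",360,180,.05),("front",340,188,.028)): print(n,SX(c,t,u,v,z))
g=cv2.cvtColor(c["pixels"],cv2.COLOR_RGB2GRAY);print(g[120:136:2,326:352])
b=cv2.resize(c["pixels"][125:225,310:380,::-1],None,fx=6,fy=6,interpolation=cv2.INTER_CUBIC);cv2.imwrite("pics/z6.png",np.clip(255*(b/255.)**.7,0,255).astype(np.uint8))
E
```

```text
plateL [ -9.9 -30.4]
plateR [-21.5 -30.5]
plateL [ -9.9 -26. ]
plateR [-21.6 -26.1]
finL [-13.6 -55. ]
finR [-19.3 -55.1]
fin2L [ -8.8 -54.9]
fin2R [-11.7 -55. ]
fintop [ -9.  -66.4]
fintop [-13.4 -66.5]
ptrL [-26.2 -16.3]
ptrR [-29.5 -16.3]
ptrL [-25.7 -29. ]
ptrR [-29.1 -29. ]
ptrend [-27.5 -35.9]
front [-15.9 -24.4]
[[189 189 189 189 189 189 189 189 187 186 186 184 186 188 187 187 186 187
  188 188 186 184 185 185 185 187]
 [183 187 187 189 190 187 188 186 187 184 184 185 185 186 187 186 187 186
  187 186 187 187 187 187 187 187]
 [183 185 187 188 189 187 185 184 183 182 183 184 185 187 187 187 185 186
  188 188 188 189 188 186 187 186]
 [183 185 186 188 187 188 185 183 183 183 183 186 185 185 184 185 186 185
  186 188 186 187 185 186 186 186]
 [184 187 188 187 188 186 184 183 184 185 184 185 185 185 182 184 183 185
  185 186 184 185 183 182 182 182]
 [188 188 188 188 186 184 181 181 181 182 184 184 185 186 185 186 185 184
  185 184 183 184 182 183 184 180]
 [188 188 188 186 187 184 184 184 183 183 185 186 188 185 186 188 186 186
  186 187 186 185 185 184 184 185]
 [182 183 182 180 182 163 149 149 150 152 179 185 186 168 134 155 183 187
  187 189 188 185 185 185 186 187]]
```

View pics/z6.png

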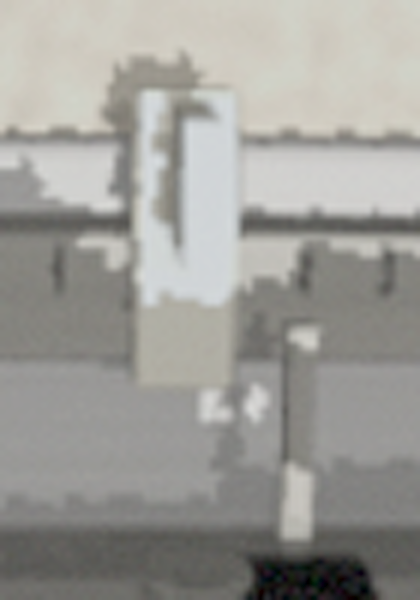

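The crop shows the mark plate at columns 332–349 with its fin in the middle, and the pointer at 357–362. That leaves 11.9 mm to go along the stand's x.

Request:
servo_tool([
  [-0.03,0.1,0,0,70],
  [-0.05,0.2,0,0,70],
  [-0.08,0.3,0,0,70],
  [-0.1,0.38,0,0,70],
  [-0.1,0.38,0,0,70],
])

```text
time_s: 8.67
tcp_pos: [0.5465, -0.073, 0.1022]
ee_rot: [[0.966, 0.26, 0.002], [0.26, -0.966, -0.0], [0.002, 0.001, -1.0]]
wrist_force: [1.6, -4.5, 2.3]
gripper_width: 0.803
gripper_force: 2.4
```

Request:
servo_tool([
  [0,0,0,0,70],
  [0,0,0,0,70],
  [0,0,0,0,70],
  [0,0,0,0,70],
  [0,0,0,0,70],
])

```text
time_s: 9.08
tcp_pos: [0.5462, -0.073, 0.1018]
ee_rot: [[0.966, 0.26, 0.001], [0.26, -0.966, -0.0], [0.001, 0.0, -1.0]]
wrist_force: [2.5, -3.9, 4.5]
gripper_width: 0.805
gripper_force: 2.4
```

```bash
cat >> h.py <<'E'
def edges(g,v,lo,hi,k=3):
    p=cv2.GaussianBlur(g[v-k:v+k+1].mean(0,keepdims=True),(5,1),0)[0]; return p[lo:hi].round().astype(int)
E
python3 - <<'E'
from h import *
c=r.capture("wrist");s=r.sense();print(s["tcp_pos"],s["wrist_force"],s["gripper_width"]);g=cv2.cvtColor(c["pixels"],cv2.COLOR_RGB2GRAY)
print(list(range(326,370)))
for v in range(150,216,4): print(v,*g[v,326:370])
E
```

```text
[ 0.54626759 -0.07301701  0.10180912] [ 3.0800322  -3.95214807  3.27296847] 0.8044836397134669
[326, 327, 328, 329, 330, 331, 332, 333, 334, 335, 336, 337, 338, 339, 340, 341, 342, 343, 344, 345, 346, 347, 348, 349, 350, 351, 352, 353, 354, 355, 356, 357, 358, 359, 360, 361, 362, 363, 364, 365, 366, 367, 368, 369]
150 181 182 182 182 181 182 181 182 182 182 181 181 181 175 163 178 181 181 175 151 104 97 96 96 158 197 194 158 149 129 99 80 85 122 189 196 196 196 196 197 195 183 173 173
154 193 192 193 192 194 193 192 192 193 192 191 193 192 192 192 193 192 188 163 103 96 98 94 96 151 193 198 195 153 108 91 77 81 122 187 197 196 196 196 196 196 193 192 191
158 194 181 147 181 188 187 190 194 194 194 194 191 188 188 190 188 193 193 192 181 111 96 96 95 153 196 196 157 127 110 93 78 91 144 187 198 196 196 197 197 191 191 191 193
162 62 63 65 64 63 65 63 64 65 58 61 61 61 61 62 61 62 61 59 60 62 59 56 87 152 196 198 196 175 137 96 78 85 143 185 197 196 197 197 196 151 94 62 61
166 167 175 173 173 175 172 174 173 175 173 135 146 174 173 172 173 173 172 172 172 174 173 134 105 152 196 195 1
[... 1375 characters left out ...]
106 111 124 127 128 126 117 72 94 101 100 107 115 126 125 126 127 128 125 127
202 124 124 123 123 124 124 124 122 123 123 125 123 123 122 122 124 122 123 116 100 94 95 97 98 105 121 113 101 98 101 102 71 98 103 103 109 108 96 94 97 108 111 111 109
206 123 120 121 121 124 121 120 121 106 104 116 122 123 121 122 123 123 122 124 124 107 99 98 95 98 96 97 98 99 92 92 118 169 176 174 159 120 97 98 98 99 95 97 96
210 99 99 100 100 100 101 98 98 99 98 100 101 98 101 99 98 101 99 99 99 99 98 100 99 99 98 99 99 97 95 97 124 169 176 175 158 115 98 98 100 99 98 102 101
214 63 64 62 62 63 58 58 63 61 56 59 57 57 58 55 57 61 58 56 57 58 59 59 58 62 62 63 59 57 57 65 92 80 74 82 76 58 61 58 61 61 60 61 60
```

Run:
```python
from h import *
c=r.capture("wrist");t=r.sense()["tcp_pos"]
for n,u,v,z in(("plateL",349.3,176,.034),("plateR",365.8,176,.034),("plateL",349.3,156,.034),("plateR",365.8,156,.034),("fin L?",359,156,.054),("ptrL",357,208,.05),("ptrR",361.7,208,.05),("ptrL",357,194,.05),("ptrR",362,194,.05)): print(n,SX(c,t,u,v,z))
```

```text
plateL [-21.8 -35. ]
plateR [-33.7 -35.1]
plateL [-21.5 -49.3]
plateR [-33.2 -49.5]
fin L? [-25.7 -52.6]
ptrL [-26.2 -16.4]
ptrR [-29.4 -16.4]
ptrL [-25.8 -26.3]
ptrR [-29.2 -26.3]
```

Pointer and mark now agree within about 0.5 mm. I'll close the fingers slowly while backing the tool so that the rear finger stays put.

Request:
servo_tool([
  [0.013,-0.048,0,0,67],
  [0.026,-0.097,0,0,64],
  [0.039,-0.145,0,0,61],
  [0.052,-0.193,0,0,58],
  [0.064,-0.242,0,0,55],
])

```text
time_s: 9.6
tcp_pos: [0.5482, -0.0803, 0.1018]
ee_rot: [[0.966, 0.26, 0.001], [0.26, -0.966, -0.0], [0.001, 0.0, -1.0]]
wrist_force: [4.2, -4.8, 3.4]
gripper_width: 0.662
gripper_force: 2.3
```

Request:
servo_tool([
  [0,0,0,0,55],
  [0,0,0,0,55],
  [0.013,-0.048,0,0,52],
  [0.026,-0.097,0,0,49],
  [0.026,-0.097,0,0,49],
])

```text
time_s: 10.02
tcp_pos: [0.5489, -0.0834, 0.1017]
ee_rot: [[0.966, 0.26, 0.001], [0.26, -0.966, -0.0], [0.001, 0.0, -1.0]]
wrist_force: [3.1, -5.3, 2.6]
gripper_width: 0.578
gripper_force: 2.9
```

```bash
cat > m.py <<'E'
from h import *
c=r.capture("wrist");s=r.sense();t=s["tcp_pos"];print(s["time_s"],t,s["wrist_force"],s["gripper_width"]*87,s["gripper_force"]);g=cv2.cvtColor(c["pixels"],cv2.COLOR_RGB2GRAY)
print(*range(320,376))
for v in (150,156,162,174,178,182,194,198,206,208,210): print(v,*g[v,320:376])
E
python3 m.py
```

```text
10.0667 [ 0.54892041 -0.08341811  0.10168314] [ 3.01485406 -5.11202921  2.83680765] 49.69585628673849 2.883810502826236
320 321 322 323 324 325 326 327 328 329 330 331 332 333 334 335 336 337 338 339 340 341 342 343 344 345 346 347 348 349 350 351 352 353 354 355 356 357 358 359 360 361 362 363 364 365 366 367 368 369 370 371 372 373 374 375
150 185 186 187 187 187 187 178 173 186 187 182 147 103 97 123 189 200 201 187 155 112 84 117 180 200 201 198 199 201 200 200 191 167 181 184 177 178 184 183 184 182 184 184 183 182 183 182 181 181 181 180 182 180 180 181 178
156 184 195 197 196 194 195 195 195 195 181 135 104 100 99 105 166 193 169 127 119 108 92 138 183 201 200 199 199 199 200 199 199 194 193 195 194 195 193 194 195 195 196 195 196 195 195 194 194 195 196 196 195 195 195 196 195
162 62 62 60 68 64 70 66 67 64 64 65 65 64 60 104 191 201 201 201 192 129 94 138 181 199 200 199 200 200 201 201 189 92 59 60 65 62 62 63 62 62 61 61 62 64 65 62 59 61 60 59 61 59 62 61 63
174 101 100 101 100 99 100 97 99 99 98 99 100 88 74 95 173 196 201 188 157 151 155 175 184 177 152 152 152 152 152 
[... 934 characters left out ...]
 128 128 128 131 127 128 130 130 129 129 127 130 128 129 149
206 118 106 111 123 127 125 125 126 127 126 125 125 119 100 99 100 98 101 99 100 100 92 90 96 102 104 102 103 102 100 100 99 99 100 99 101 97 98 99 100 99 101 100 102 102 100 98 101 101 101 102 108 122 125 127 124
208 108 99 100 100 100 100 100 106 118 115 117 119 110 101 99 101 101 101 99 101 101 93 91 95 103 105 103 100 101 100 98 99 102 99 99 102 100 98 98 102 98 102 97 98 96 99 100 101 97 100 98 98 97 98 98 100
210 103 102 102 102 104 102 101 103 104 102 102 103 103 103 103 102 104 103 101 103 101 94 90 99 105 101 90 97 102 100 102 101 102 100 100 102 101 102 101 101 99 101 102 102 101 100 98 103 102 103 103 101 100 101 102 102
```

Run:
```python
from h import *
c=r.capture("wrist");t=r.sense()["tcp_pos"]
for n,u,v,z in(("plateL",334.6,176,.034),("plateR",350.9,176,.034),("plateL",334.6,156,.034),("plateR",351.3,156,.034),("finL",342,156,.054),("ptrL",342.3,196,.05),("ptrR",347,196,.05)): print(n,SX(c,t,u,v,z))
```

```text
plateL [-11.4 -34.9]
plateR [-23.  -34.9]
plateL [-11.2 -49.2]
plateR [-22.9 -49.3]
finL [-14.9 -52.4]
ptrL [-15.9 -24.8]
ptrR [-19.1 -24.9]
```

Request:
servo_tool([
  [0.01,-0.035,0,0,46.6],
  [0.02,-0.07,0,0,44.2],
  [0.03,-0.105,0,0,41.8],
  [0.04,-0.145,0,0,39.4],
  [0.05,-0.185,0,0,37],
])

```text
time_s: 10.53
tcp_pos: [0.5504, -0.0888, 0.1017]
ee_rot: [[0.966, 0.26, 0.001], [0.26, -0.966, 0.0], [0.001, 0.0, -1.0]]
wrist_force: [2.6, -3.7, 3.3]
gripper_width: 0.453
gripper_force: 4.6
```

Request:
servo_tool([
  [0,0,0,0,37],
  [0.01,-0.035,0,0,34.6],
  [0.02,-0.07,0,0,32.2],
  [0.03,-0.11,0,0,29.8],
  [0.04,-0.145,0,0,27.5],
])

```text
time_s: 10.95
tcp_pos: [0.5515, -0.0932, 0.1017]
ee_rot: [[0.966, 0.26, 0.001], [0.26, -0.966, -0.0], [0.001, 0.0, -1.0]]
wrist_force: [3.0, -3.7, 3.1]
gripper_width: 0.341
gripper_force: 3.6
```

Request:
servo_tool([
  [0,0,0,0,27.5],
  [0,0,0,0,27.5],
  [0,0,0,0,27.5],
  [0,0,0,0,27.5],
  [0,0,0,0,27.5],
])

```text
time_s: 11.37
tcp_pos: [0.5516, -0.0933, 0.1017]
ee_rot: [[0.966, 0.26, 0.001], [0.26, -0.966, -0.0], [0.001, 0.0, -1.0]]
wrist_force: [3.5, -5.3, 3.3]
gripper_width: 0.318
gripper_force: 4.1
```

```bash
python3 m.py | cut -c1-175
```

```text
11.4167 [ 0.55159935 -0.09327609  0.10170073] [ 3.14509252 -5.87681328  2.96289493] 27.578736400077375 4.035710858297534
320 321 322 323 324 325 326 327 328 329 330 331 332 333 334 335 336 337 338 339 340 341 342 343 344 345 346 347 348 349 350 351 352 353 354 355 356 357 358 359 360 361 362 363
150 166 199 201 198 150 112 145 184 200 199 198 199 198 199 199 200 197 191 184 184 184 185 173 178 184 185 183 184 183 183 183 183 183 182 183 183 184 182 181 182 182 182 179
156 167 199 193 137 117 112 165 200 200 199 198 199 199 199 198 199 198 194 192 193 190 192 193 192 193 192 191 193 192 193 193 193 192 192 192 193 192 192 191 193 192 192 192
162 116 165 199 200 197 167 171 199 201 199 199 199 199 199 198 199 197 161 82 65 66 65 64 66 65 65 63 66 62 61 63 66 65 63 62 66 65 63 67 64 61 65 63 64 62 63 61 62 62 60 63 
174 116 142 150 151 150 151 150 152 151 149 151 152 150 152 151 150 134 110 101 99 100 99 99 98 99 98 99 97 96 100 99 97 99 99 100 98 99 96 99 99 100 99 100 100 97 102 99 100 
178 121 133 124 130 130 109 87 80 81 87 125 145 150 150 150 151 131 112 104 104 104 102 104 103 102
[... 432 characters left out ...]
 115 101 101 103 102 100 102 103 101 103 117 124 129 127 128 125 127 129 126 128 128 128 129 127 128 128 127 131 129 128 130 128 127 129 126 127 127 128 128 126 127 127 125
206 113 99 97 102 99 101 101 102 102 102 101 100 101 99 100 99 101 100 98 99 99 100 97 101 101 99 99 99 98 103 99 100 101 102 100 100 100 101 106 106 118 127 126 126 124 127 1
208 103 99 100 100 99 101 105 102 104 102 102 101 100 99 101 99 99 98 98 102 99 98 98 96 99 100 101 101 99 101 97 99 98 99 100 99 96 98 97 97 97 100 98 100 97 107 113 114 115 
210 102 101 102 100 100 102 104 100 83 84 96 101 101 101 103 104 99 101 102 100 100 102 103 102 100 102 102 102 103 98 100 100 103 99 96 101 100 99 99 102 100 99 101 102 100 1
```

Request:
servo_tool([
  [0.009,-0.033,0,0,26],
  [0.016,-0.06,0,0,24.5],
  [0.016,-0.06,0,0,22],
  [0.016,-0.06,0,0,15],
  [0.016,-0.06,0,0,10],
])

```text
time_s: 11.83
tcp_pos: [0.5521, -0.095, 0.1017]
ee_rot: [[0.966, 0.259, 0.001], [0.259, -0.966, 0.0], [0.001, 0.0, -1.0]]
wrist_force: [3.9, -5.3, 3.8]
gripper_width: 0.282
gripper_force: 30.0
```

Request:
servo_tool([
  [0,0,0,0,10],
  [0,0,0,0,10],
  [0,0,0,0,10],
  [0,0,0,0,10],
  [0,0,0,0,10],
])

```text
time_s: 12.25
tcp_pos: [0.552, -0.095, 0.1017]
ee_rot: [[0.966, 0.259, 0.001], [0.259, -0.966, 0.0], [0.001, 0.0, -1.0]]
wrist_force: [2.9, -4.3, 3.3]
gripper_width: 0.282
gripper_force: 30.0
```

```bash
python3 m.py | cut -c1-175
python3 - <<'E'
from h import *
c=r.capture("wrist");g=cv2.cvtColor(c["pixels"],cv2.COLOR_RGB2GRAY)
print(*range(308,345))
for v in (156,162,174,182,190,192,194,196,198,200): print(v,*g[v,308:345])
E
```

```text
12.3 [ 0.55202916 -0.09497231  0.10171567] [ 3.95910534 -5.18905725  3.04490681] 24.59743292265856 30.00127916224301
320 321 322 323 324 325 326 327 328 329 330 331 332 333 334 335 336 337 338 339 340 341 342 343 344 345 346 347 348 349 350 351 352 353 354 355 356 357 358 359 360 361 362 363
150 198 183 127 137 190 198 199 199 199 199 198 197 198 198 197 185 182 183 184 178 169 181 184 184 182 183 183 183 183 182 177 172 182 182 183 183 182 183 182 182 173 177 180
156 174 128 120 139 190 198 199 198 199 198 199 199 198 197 195 192 193 192 192 191 192 191 192 192 192 192 191 192 192 192 191 192 192 192 192 191 191 191 193 193 192 192 191
162 137 158 192 165 191 199 199 198 197 198 198 200 198 194 166 100 67 64 67 63 63 62 65 64 65 67 59 63 63 66 62 65 63 63 61 61 64 59 66 65 63 65 61 61 62 61 59 61 61 59 64 61
174 151 149 152 152 150 149 150 150 151 149 150 152 151 145 119 104 99 99 100 100 97 100 99 97 100 98 100 102 99 99 98 100 99 99 98 99 100 98 99 100 98 98 99 101 99 98 98 98 1
178 150 144 129 109 89 82 84 102 137 149 148 152 151 145 111 103 103 102 105 104 103 102 105 103 104 10
[... 2048 characters left out ...]
 110 124 117 106 102 101 109 119 125 125 125 126 127 126 125 126 125 127 127 124 127 125 126 125
194 128 128 127 125 124 127 125 128 125 126 122 108 101 111 125 105 100 107 103 109 122 125 129 126 127 127 126 128 127 126 125 126 126 126 127 127 126
196 126 125 126 126 125 127 125 126 126 127 110 101 113 125 121 103 101 104 106 107 121 127 128 125 126 127 126 128 124 126 127 127 126 127 125 128 125
198 126 127 130 128 129 128 126 128 128 128 107 101 100 102 102 97 101 103 104 108 121 129 128 127 126 127 127 126 129 129 128 128 128 128 128 126 127
200 126 125 127 125 124 127 124 125 122 104 101 98 98 107 118 99 102 103 102 108 122 126 127 125 125 126 126 127 123 124 123 126 126 126 124 124 125
```

Run:
```python
from h import *
c=r.capture("wrist");t=r.sense()["tcp_pos"]
for n,u,v,z in(("plate",317.6,176,.034),("plate",334.0,176,.034),("plate",317.6,156,.034),("plate",334.4,156,.034),("ptrL",322.7,196,.05),("ptrR",327.6,196,.05),("ptrR",327.6,184,.05)): print(n,SX(c,t,u,v,z))
z=cv2.resize(c["pixels"][130:270,250:400,::-1],None,fx=4,fy=4,interpolation=cv2.INTER_CUBIC);cv2.imwrite("pics/z7.png",np.clip(255*(z/255.)**.5,0,255).astype(np.uint8))
```

```text
plate [  0.7 -34.8]
plate [-10.9 -34.9]
plate [  0.7 -49.2]
plate [-11.  -49.2]
ptrL [ -2.8 -24.8]
ptrR [ -6.1 -24.8]
ptrR [ -6.  -33.1]
```

View pics/z7.png

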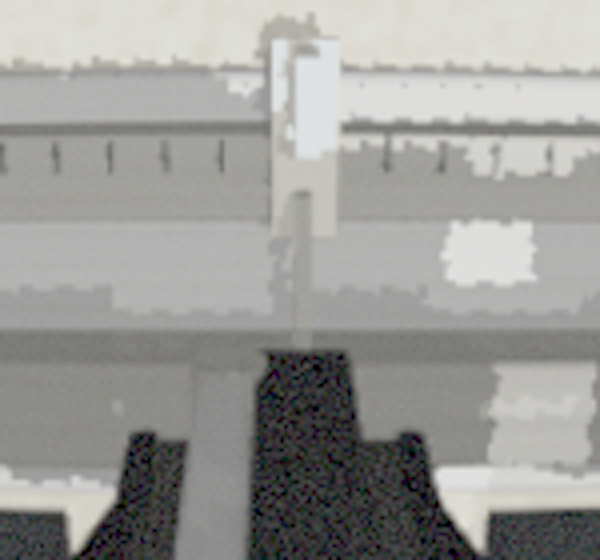

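The crop shows the pointer at column 301 against a mark plate spanning 272–338, with the lever upright against the lug and both gripped. The pointer is about 0.6 mm past the mark, so I'll trim it back.

Request:
servo_tool([
  [0.005,-0.02,0,0,10],
  [0.005,-0.02,0,0,10],
  [0.005,-0.02,0,0,10],
  [0.005,-0.02,0,0,10],
  [0.005,-0.02,0,0,10],
])

```text
time_s: 12.82
tcp_pos: [0.5522, -0.0955, 0.1017]
ee_rot: [[0.966, 0.259, 0.001], [0.259, -0.966, 0.0], [0.001, 0.0, -1.0]]
wrist_force: [3.5, -4.4, 3.7]
gripper_width: 0.281
gripper_force: 30.0
```

Request:
servo_tool([
  [0,0,0,0,10],
  [0,0,0,0,10],
  [0,0,0,0,10],
  [0,0,0,0,10],
  [0,0,0,0,10],
])

```text
time_s: 13.23
tcp_pos: [0.5522, -0.0955, 0.1017]
ee_rot: [[0.966, 0.259, 0.001], [0.259, -0.966, 0.0], [0.001, 0.0, -1.0]]
wrist_force: [3.0, -3.5, 4.7]
gripper_width: 0.28
gripper_force: 30.0
```

Run:
```python
from h import *
c=r.capture("wrist");s=r.sense();print(s["tcp_pos"],s["wrist_force"],s["gripper_width"]*87,s["gripper_force"]);g=cv2.cvtColor(c["pixels"],cv2.COLOR_RGB2GRAY)
print(*range(308,345))
for v in (156,174,182,194,196,198,200): print(v,*g[v,308:345])
```

```text
[ 0.55215264 -0.09546842  0.10169602] [ 2.92972401 -4.45952274  3.22947264] 24.498455127627018 30.00120538752526
308 309 310 311 312 313 314 315 316 317 318 319 320 321 322 323 324 325 326 327 328 329 330 331 332 333 334 335 336 337 338 339 340 341 342 343 344
156 125 124 124 123 125 108 98 99 117 168 195 185 155 120 132 186 198 199 197 198 198 199 199 199 199 191 172 187 191 192 191 191 191 191 192 191 191
174 98 100 97 100 98 98 100 91 94 134 149 151 152 150 149 151 150 151 152 150 150 150 150 151 150 140 103 98 97 98 101 98 99 97 100 98 100
182 101 103 101 101 104 104 105 95 93 118 145 135 119 122 120 113 105 103 104 116 139 148 150 152 147 136 106 105 104 104 103 102 102 105 106 104 105
194 126 125 125 126 128 128 126 125 127 126 104 100 113 125 121 101 101 102 104 106 121 126 127 127 127 128 126 126 128 130 127 125 126 128 127 127 129
196 125 128 127 125 128 125 125 127 125 124 106 100 100 102 100 97 104 102 104 107 121 125 127 126 126 125 126 126 126 126 128 126 126 124 125 127 127
198 130 128 128 127 129 127 129 128 124 104 99 100 100 110 123 102 99 104 103 107 122 126 127 131 126 128 129 129 128 128 127 128 126 128 128 127 130
200 127 125 124 126 125 126 126 126 121 102 97 100 102 110 121 99 99 102 104 109 120 123 124 127 126 122 125 123 123 125 123 124 124 125 126 124 124
```

```bash
python3 -c "
from station import r
print(r.finish_job())"
```

```text
the job is handed in; nothing more can be done
None
```

The job is handed in: the can's label faces the scanner to within a few degrees, the leg is at the white mark within about 0.5 mm, and the lever is closed against the lug with the gripper still holding both at 30 N; the hand-in returned no verdict.

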